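Put the mixed-up housings into their own holders

ROBOT

A 7-joint arm with a two-finger parallel gripper is mounted at the origin on the work surface. World frame = base frame: x ahead of the robot, y to its left, z up, the work surface at z = 0. Lengths are in m, angles in rad, forces in N, time in s.
With the tool pointing down it reaches from about 0.425 to 0.825 m from the base axis. Payload 3.6 kg.
Tool frame: the origin (TCP) lies between the finger pads; the fingertips stand 22 mm ahead of it and the grasp point (between the pads) lies 3 mm ahead of it (r.tips_ahead is the distance from the TCP to the fingertips, in m); z points along the fingers, y is the line along which they close (so a half turn about z gives the same grasp; the last joint's range is limited). The gripper opens to 93 mm and grips with 3 to 60 N. Pads are 15 mm wide; open, the fingers measure 128 mm over their backs; the gripper's body (75 mm by 188 mm) begins 65 mm behind the grasp point.
Start: joints at [-1.345, 0.615, -0.013, 1.423, 0.008, 1.103, -0.04], TCP at [0.163, 0.629, 0.241] pointing down, gripper open.
Joint ranges: [-3.12, 3.12], [-0.3, 2.06], [-1.34, 1.32], [0.26, 2.42], [-1.36, 4.5], [0.01, 1.98], [-2.84, 2.84]. Speed limits (rad/s): [2.79, 2.79, 3.14, 3.14, 3.14, 3.14, 3.14].

INTERFACE

Orientations are given as a rotation vector (axis times angle).
In Python, from rig import status, viewer, job, r gives the robot as it stands.
- The arm moves only by the shell command python3 -m pendant 'ROWS' [FORCE]. ROWS is a JSON list of rows, 1 to 10 of them, each of 7 numbers: a rotation vector rx, ry, rz in fractions of the full range, 1 being pi/2 rad, then dx, dy, dz in shares of the most that a row can go, 1 being 50 mm, then the finger opening in m; each row shifts and turns the commanded pose from where the row before left it, along the tool's axes as they then stand; what a row does not reach is not made up. A row lasts 1/10 s, in which the tool goes at most 0.05 m and 0.15 rad, less where a joint would pass 70% of its speed; a pose out of reach is approached as far as the arm can. The fingers move at their own pace and stop on an object; FORCE is the grip in N (left out, the last holds). Time passes only in rows, so rows that do not move let the fingers close. It prints the time, the measured TCP pose, the force, the opening and the grip force at its end. Shift and turn numbers lie between -1 and 1, and a call with a number outside is refused. Input that does not fit is refused with a message, and nothing moves.
- status.sense(): the state, without advancing time (a new reading comes with each control period).
- viewer.get_image(name): name is "scene" or "top" or "wrist"; returns a dict with "image" (480x640x3 uint8, red, green, blue), "intrinsics" (3x3 intrinsics, pixels), "xyz" and "attitude" of the camera in the world; the wrist camera has in their place "tool_from_camera" (4x4, takes a point from camera to tool coordinates, whose origin is the TCP and whose axes are the flange's). Camera axes: x right, y down, z forward; pixel columns grow to the right and rows downward; lengths in m; the calibration is good to about 2 mm. A picture is of the moment at which its call begins: read the wrist's pose just before it. There is no depth.
- job.sign_off(): hands the job in; it is judged then, once.
The state is a dict: "time_s": time; "q": joint angles; "joint_vel": joint speeds; "effort": joint torques, N m; "ee_pos": TCP position; "tool_rot": TCP orientation; "contact_force": force on the tool from outside, world axes, zero at the start; "torque": the same for the moment, N m; "grip_width": finger opening in m; "finger_force": force on a finger pad.
Only numpy, scipy, OpenCV 4.12 (cv2) and the standard library are available. Lean on these libraries where they do the work, as an engineer would, in place of code of your own. Each camera call takes 0.05 s, during which the arm holds its last target. There are 200 camera calls.

TASK

The four black housings all stand in the wrong holders. Put each one into the holder whose base plate has the same shape as the housing's collar (round, square, long or three-armed), using the empty holder without a base plate as a parking spot. Lower each one gently until it stands upright on the bottom of its cup, without dropping it or pressing it tight, and leave the small glue bottle standing where it is.

Things in the scene. Friction and masses are not known exactly. Their poses are not given: they have to be found in the camera images.
- housing_round: Black housing, ~90 g, 88 mm tall, upright. Bottom up: round tapered foot 40 mm tall (diameter 30 at the bottom, 44 on top); flat collar 8 mm thick; plain round nozzle, diameter 26, 40 mm tall (48-88 above the bottom), to grip from above at any yaw. Collar: a round disc of 66 mm diameter. Origin: centre of underside, z up the nozzle.
- housing_square: Black housing, ~90 g, 88 mm tall, upright. Bottom up: round tapered foot 40 mm tall (diameter 30 at the bottom, 44 on top); flat collar 8 mm thick; plain round nozzle, diameter 26, 40 mm tall (48-88 above the bottom), to grip from above at any yaw. Collar: a square of 60 x 60 mm. Origin: centre of underside, z up the nozzle.
- housing_long: Black housing, ~90 g, 88 mm tall, upright. Bottom up: round tapered foot 40 mm tall (diameter 30 at the bottom, 44 on top); flat collar 8 mm thick; plain round nozzle, diameter 26, 40 mm tall (48-88 above the bottom), to grip from above at any yaw. Collar: a long bar, 100 mm along its x by 34 mm. Origin: centre of underside, z up the nozzle.
- housing_star: Black housing, ~90 g, 88 mm tall, upright. Bottom up: round tapered foot 40 mm tall (diameter 30 at the bottom, 44 on top); flat collar 8 mm thick; plain round nozzle, diameter 26, 40 mm tall (48-88 above the bottom), to grip from above at any yaw. Collar: three arms, 48 mm from the axis, 20 wide, one along x. Origin: centre of underside, z up the nozzle.
- holder_round: Fixed white cup, on a round blue base plate of 104 mm diameter, 6 mm thick. Inner diameter 38 mm at its floor (10 mm above the table), 54 at the rim (44 above the table). Any housing's foot stands on the floor with 4 mm play, collar 6 mm above the rim. Origin: on the table under the cup's axis, z up; a seated housing's origin is 10 mm above it.
- holder_square: Fixed white cup, on a square blue base plate of 96 x 96 mm, 6 mm thick. Inner diameter 38 mm at its floor (10 mm above the table), 54 at the rim (44 above the table). Any housing's foot stands on the floor with 4 mm play, collar 6 mm above the rim. Origin: on the table under the cup's axis, z up; a seated housing's origin is 10 mm above it.
- holder_long: Fixed white cup, on a long blue base plate, 130 mm along its x by 54 mm, 6 mm thick. Inner diameter 38 mm at its floor (10 mm above the table), 54 at the rim (44 above the table). Any housing's foot stands on the floor with 4 mm play, collar 6 mm above the rim. Origin: on the table under the cup's axis, z up; a seated housing's origin is 10 mm above it.
- holder_star: Fixed white cup, on a three-armed blue base plate, arms 66 mm from the axis, 40 wide, 6 thick, one along x. Inner diameter 38 mm at its floor (10 mm above the table), 54 at the rim (44 above the table). Any housing's foot stands on the floor with 4 mm play, collar 6 mm above the rim. Origin: on the table under the cup's axis, z up; a seated housing's origin is 10 mm above it.
- holder_spare: Fixed white cup, the only one without a base plate wider than the cup; empty at the start. Inner diameter 38 mm at its floor (10 mm above the table), 54 at the rim (44 above the table). Any housing's foot stands on the floor with 4 mm play, collar 6 mm above the rim. Origin: on the table under the cup's axis, z up; a seated housing's origin is 10 mm above it.
- glue_bottle: Small closed glue bottle with an orange cap, 30 mm diameter, 75 mm tall, standing loose among the holders. Origin: centre of its underside. To be left alone.
Mind the look-alikes: they are no part of the job. Leave any green look-alike of the holder_long alone.

How it is judged:
By the outcome, as a careful person would: the job done as asked, in the order asked, and still so for the second after the job is handed in, with the robot touching nothing.
It also fails if it takes over 141 s, if anything falls off the work surface, if the arm or the gripper's body presses on something with over 40 N, if the wrist force passes 120 N, or if a joint passes its speed limit or range.

## Working session

There is one attempt and no reset: what is moved stays moved. The work goes in short steps, Python scripts to look and compute and a shell command to move; the robot and the scene stay as the last step left them, time stands still between calls to the robot, and variables do not carry over. Pictures are saved under pics/ and viewed, at most 14 in all, crops included, and the job is handed in when it is done.

```bash
ls; mkdir -p pics
python3 - <<'E'
from rig import status, viewer, job, r
import cv2,numpy as np
s=status.sense();print(s['ee_pos'],s['tool_rot'],s['time_s'])
for n in("scene","top"):
    d=viewer.get_image(n);cv2.imwrite(f'pics/{n}0.png',d['image'][:,:,::-1]);np.savez(f'{n}.npz',**d);print(n,d['intrinsics'],d['xyz'],d['attitude'])
d=viewer.get_image("wrist");print(d['tool_from_camera'])
E
```

```text
pics
[0.16238029 0.62864761 0.23949687] [-0.39587064 -3.11623965  0.00395551] 0.0
scene [[472.96377922   0.         314.61568165]
 [  0.         472.96377922 233.44547374]
 [  0.           0.           1.        ]] [0.88385153 0.30452364 0.70728434] [-0.99604517 -2.65707357  0.77504935]
top [[452.21294842   0.         312.25868905]
 [  0.         452.21294842 235.96779995]
 [  0.           0.           1.        ]] [ 0.56971487 -0.00624413  0.94617843] [-2.17636807  2.19123856 -0.01162209]
[[ 2.15719526e-04 -9.58652089e-01 -2.84580614e-01  7.85449943e-02]
 [ 9.99999968e-01  2.44374953e-04 -6.51872929e-05  7.47056042e-04]
 [ 1.32036309e-04 -2.84580591e-01  9.58652111e-01 -1.43732248e-01]
 [ 0.00000000e+00  0.00000000e+00  0.00000000e+00  1.00000000e+00]]
```

View pics/top0.png

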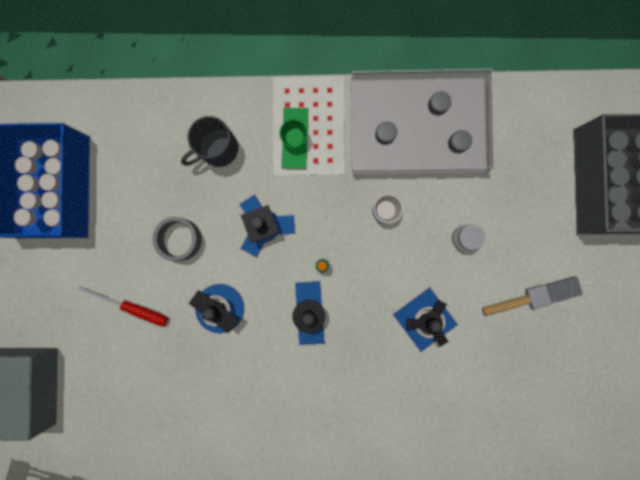

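View pics/scene0.png

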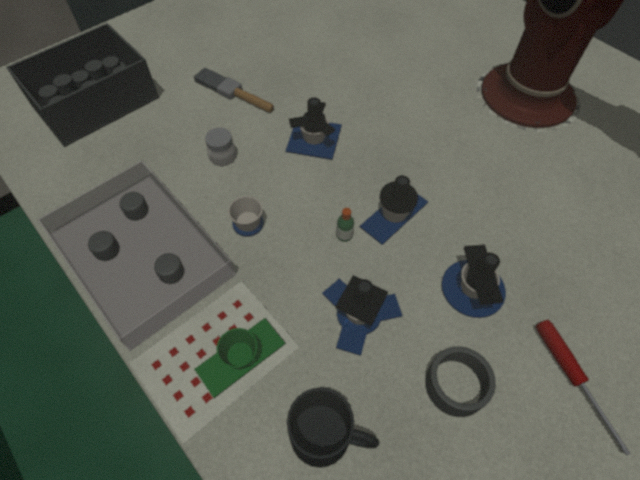

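The top view (left = +y, up = +x) shows:
- holder_star (262,225) holds the square housing.
- holder_round (218,308) holds the long one.
- holder_long (310,316) holds the round one.
- holder_square (430,322) holds the star.
- The empty spare cup is near (388,210), the glue bottle at (322,266), and the green look-alike at (294,137).

The scene view agrees on all of these. Next I'll measure them.

```bash
cat > h.py <<'E'
import cv2,numpy as np
from scipy.spatial.transform import Rotation as R
from rig import status, viewer
def cam(n):
    s=status.sense(); d=viewer.get_image(n)
    if n=='wrist':
        T=np.eye(4);T[:3,:3]=R.from_rotvec(s['tool_rot']).as_matrix();T[:3,3]=s['ee_pos'];M=T@d['tool_from_camera'];return d['image'],d['intrinsics'],M[:3,:3],M[:3,3]
    return d['image'],d['intrinsics'],R.from_rotvec(d['attitude']).as_matrix(),np.array(d['xyz'])
def plane(c,uv,z):
    v=c[2]@np.linalg.solve(c[1],[uv[0],uv[1],1.]);return c[3]+v*(z-c[3][2])/v[2]
def pix(c,p):
    q=c[1]@(c[2].T@(np.array(p)-c[3]));return q[:2]/q[2]
def rectify(c,ctr,z,half=.08,px=500):
    # warp plane z to metric patch: cols=-y, rows=-x
    w=np.array([[ctr[0]+half,ctr[1]+half,z],[ctr[0]+half,ctr[1]-half,z],[ctr[0]-half,ctr[1]-half,z],[ctr[0]-half,ctr[1]+half,z]])
    src=np.float32([pix(c,p) for p in w]);dst=np.float32([[0,0],[px,0],[px,px],[0,px]])
    return cv2.warpPerspective(c[0],cv2.getPerspectiveTransform(src,dst),(px,px))
E
cat > m.py <<'E'
from h import *
for n,pts in(('top',dict(star=(262,225),round=(218,308),long=(310,316),square=(430,322),spare=(388,210))),('scene',dict(star=(362,305),round=(478,285),long=(396,210),square=(314,137),spare=(247,215)))):
    c=cam(n);hsv=cv2.cvtColor(c[0],cv2.COLOR_RGB2HSV)
    blue=cv2.inRange(hsv,(95,120,40),(130,255,255));dark=cv2.inRange(hsv,(0,0,0),(179,255,62))
    for k,p in pts.items():
        m=np.zeros_like(blue);cv2.circle(m,p,42,255,-1)
        out=[n,k]
        for nm,mk,z in(('base',blue,.006),('black',dark,.055)):
            cs,_=cv2.findContours(mk&m,0,2); cs=[q for q in cs if cv2.contourArea(q)>20]
            if not cs: continue
            P=np.vstack([[plane(c,u,z)[:2] for u in q[:,0].astype(float)] for q in cs]).astype(np.float32)
            rc=cv2.minAreaRect(P*1000);ec,er=cv2.minEnclosingCircle(P*1000)
            out+= [nm,'rect',np.round(rc[0]).astype(int),np.round(rc[1]).astype(int),round(rc[2]),'circ',np.round(ec).astype(int),round(er)]
        print(*out)
c=cam('top')
T=[cv2.resize(c[0][y-45:y+45,x-45:x+45],(266,266),interpolation=2) for x,y in((262,225),(218,308),(310,316),(430,322),(388,210),(470,238))]
cv2.imwrite('pics/crops.png',np.vstack([np.hstack(T[:3]),np.hstack(T[3:])])[:,:,::-1])
E
python3 m.py
```

```text
top star base rect [634 118] [124 109] 1 circ [634 127] 65 black rect [633 125] [57 59] 21 circ [633 125] 38
top round base rect [461 216] [94 98] 70 circ [461 219] 49 black rect [461 218] [99 42] 60 circ [461 217] 50
top long base rect [452  31] [125  49] 4 circ [452  30] 66 black rect [451  30] [60 61] 71 circ [450  31] 32
top square base rect [ 438 -206] [92 91] 36 circ [ 437 -206] 63 black rect [ 437 -197] [83 74] 2 circ [ 437 -206] 46
top spare
scene star base rect [621 128] [113 105] 64 circ [627 125] 61 black rect [634 127] [70 62] 19 circ [635 128] 44
scene round base rect [479 216] [98 60] 84 circ [463 218] 49 black rect [467 216] [113  69] 42 circ [467 216] 58
scene long base rect [490  41] [47 41] 15 circ [487  39] 28 black rect [450  31] [97 65] 41 circ [454  27] 51
scene square base rect [ 464 -201] [35 58] 49 circ [ 467 -196] 30 black rect [ 446 -204] [133  81] 59 circ [ 432 -195] 67
scene spare black rect [661 -84] [20  8] 53 circ [662 -85] 10
```

View pics/crops.png

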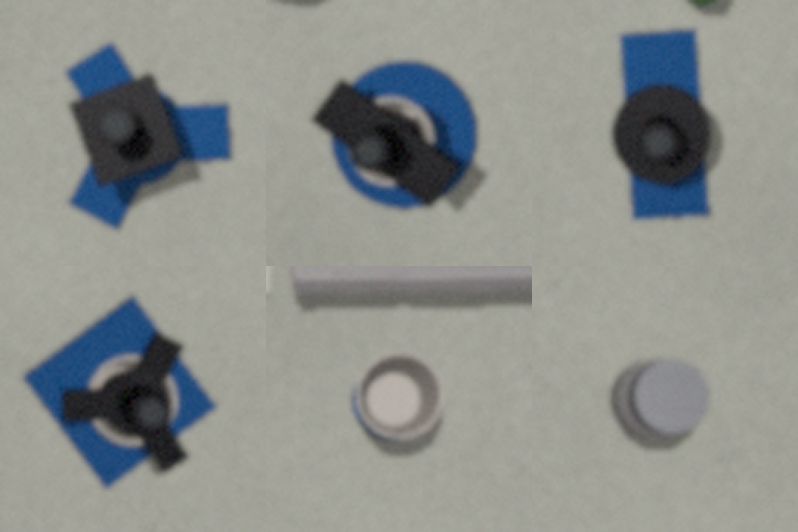

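Top-view base and collar centres agree within 2 mm, and their sizes match. The crops confirm the shapes, and that the spare's rim is centred at about pixel (388, 209.7). Now a planning helper and the first approach.

```bash
cat > go.py <<'E'
import sys
from h import *
s=status.sense();t=np.array([float(a) for a in sys.argv[1:4]])
M=R.from_rotvec(s['tool_rot']);e=M.as_matrix()
z=np.array([0,0,-1.]);x=e[:,0]-z*(e[:,0]@z);x/=np.linalg.norm(x);D=R.from_matrix(np.c_[x,np.cross(z,x),z])
d=e.T@(t-s['ee_pos']);print('t',round(s['time_s'],2),'ee',np.round(s['ee_pos'],4),'delta',np.round(d,4),'n@.04',round(np.linalg.norm(d)/.04,1),'rot',np.round((M.inv()*D).as_rotvec(),3),'q7',round(s['q'][6],2),'grip',round(s['grip_width'],4))
E
python3 go.py .461 .217 .24
python3 -c "
from h import *
c=cam('top');print(plane(c,(388,209.7),.044))
c=cam('scene');print([plane(c,u,.044) for u in ((247,211),(247,213))])"
```

```text
t 0.3 ee [0.1625 0.6291 0.2402] delta [-0.3921 -0.3244  0.0005] n@.04 12.7 rot [-0.001 -0.     0.   ] q7 -0.04 grip 0.0927
[ 0.65982314 -0.12849254  0.044     ]
[array([ 0.66093293, -0.12406104,  0.044     ]), array([ 0.66344531, -0.12069591,  0.044     ])]
```

The rows are not in the units I measure in: shifts go in shares of 50 mm and turns go in shares of pi/2 rad. I convert before sending: -0.035 m is -0.7, -0.029 m is -0.58.

```bash
python3 -m pendant '[[0, 0, 0, -0.4, -0.33, 0, 0.07], [0, 0, 0, -0.7, -0.58, 0, 0.07], [0, 0, 0, -0.7, -0.58, 0, 0.07], [0, 0, 0, -0.7, -0.58, 0, 0.07], [0, 0, 0, -0.7, -0.58, 0, 0.07], [0, 0, 0, -0.7, -0.58, 0, 0.07], [0, 0, 0, -0.7, -0.58, 0, 0.07], [0, 0, 0, -0.7, -0.58, 0, 0.07], [0, 0, 0, -0.7, -0.58, 0, 0.07], [0, 0, 0, -0.7, -0.58, 0, 0.07]]' 20
python3 -m pendant '[[0, 0, 0, -0.7, -0.58, 0, 0.07], [0, 0, 0, -0.44, -0.36, 0, 0.07], [0, 0, 0, 0, 0, 0, 0.07], [0, 0, 0, 0, 0, 0, 0.07]]'; python3 go.py .461 .217 .24
python3 - <<'E'
from h import *
c=cam('wrist');im=c[0].copy()
for p in((.461,.217,.058),(.461,.217,.098)):
    u=pix(c,p);print(u);cv2.drawMarker(im,tuple(int(a) for a in u),(255,0,0),0,20)
cv2.imwrite('pics/w1.png',im[:,:,::-1])
E
```

```text
time_s: 1.4
ee_pos: [0.4185, 0.2754, 0.241]
tool_rot: [0.396, 3.116, 0.001]
contact_force: [0.0, 0.2, 0.3]
grip_width: 0.07
finger_force: 0.0
time_s: 1.8
ee_pos: [0.461, 0.2169, 0.2407]
tool_rot: [-0.398, -3.116, -0.001]
contact_force: [-0.1, 0.2, -0.3]
grip_width: 0.0696
finger_force: 0.0
t 1.8 ee [0.461  0.2169 0.2407] delta [0.0001 0.0001 0.0007] n@.04 0.0 rot [ 0. -0. -0.] q7 0.86 grip 0.0696
[322.9373625 214.5637871]
[322.84396836 226.52531651]
```

View pics/w1.png

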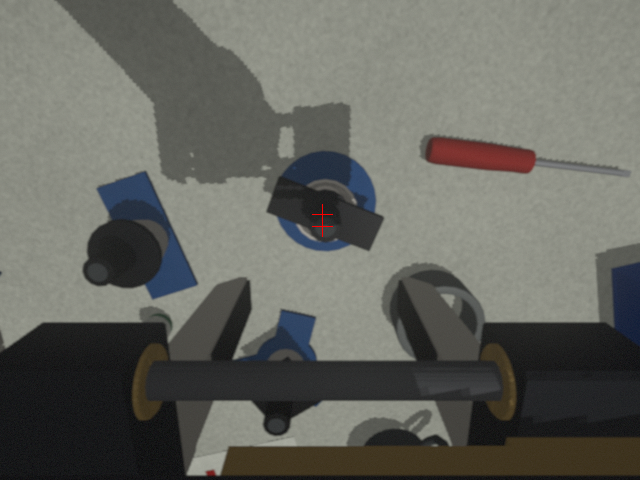

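The wrist view confirms the long collar is centred on the prediction (325,214), with the nozzle tip at about (323,231), 2–3 mm off along the pads. I'm descending and gripping.

In the tool's units: 0.04 m is 0.8, 0.03 m is 0.6.

```bash
python3 -m pendant '[[0, 0, 0, 0, 0, 0.6, 0.06], [0, 0, 0, 0, 0, 0.8, 0.06], [0, 0, 0, 0, 0, 0.7, 0.06], [0, 0, 0, 0, 0, 0.5, 0.06], [0, 0, 0, 0, 0, 0.3, 0.06], [0, 0, 0, 0, 0, 0.17, 0.06], [0, 0, 0, 0, 0, 0, 0.06]]' 20
python3 -m pendant '[[0, 0, 0, 0, 0, 0, 0.015], [0, 0, 0, 0, 0, 0, 0.015], [0, 0, 0, 0, 0, 0, 0.015], [0, 0, 0, 0, 0, 0, 0.015], [0, 0, 0, 0, 0, 0, 0.015], [0, 0, 0, 0, 0, 0, 0.015], [0, 0, 0, 0, 0, 0, 0.015]]' 20
```

```text
time_s: 2.55
ee_pos: [0.4598, 0.2183, 0.0864]
tool_rot: [-0.392, -3.115, 0.001]
contact_force: [-0.7, 0.1, 0.3]
grip_width: 0.0604
finger_force: 0.0
time_s: 3.25
ee_pos: [0.4612, 0.2172, 0.0875]
tool_rot: [0.396, 3.116, 0.001]
contact_force: [0.0, 0.4, 3.1]
grip_width: 0.0257
finger_force: 20.0
```

In the tool's units: -0.035 m is -0.7, -0.03 m is -0.6.

```bash
python3 -m pendant '[[0, 0, 0, 0, 0, -0.1, 0.015], [0, 0, 0, 0, 0, -0.3, 0.015], [0, 0, 0, 0, 0, -0.6, 0.015], [0, 0, 0, 0, 0, -0.7, 0.015], [0, 0, 0, 0, 0, -0.7, 0.015], [0, 0, 0, 0, 0, -0.5, 0.015], [0, 0, 0, 0, 0, -0.2, 0.015], [0, 0, 0, 0, 0, 0, 0.015]]'; python3 go.py .660 -.127 .24
```

```text
time_s: 4.05
ee_pos: [0.4613, 0.2173, 0.243]
tool_rot: [0.396, 3.115, 0.002]
contact_force: [-0.0, 0.5, -1.9]
grip_width: 0.0255
finger_force: 20.0
t 4.05 ee [0.4613 0.2173 0.243 ] delta [-0.2785 -0.2836  0.0031] n@.04 9.9 rot [0.002 0.002 0.   ] q7 0.86 grip 0.0255
```

In the tool's units: -0.03 m is -0.6, -0.025 m is -0.5.

```bash
python3 -m pendant '[[0, 0, 0, -0.24, -0.24, 0, 0.015], [0, 0, 0, -0.5, -0.5, 0, 0.015], [0, 0, 0, -0.6, -0.6, 0, 0.015], [0, 0, 0, -0.6, -0.6, 0, 0.015], [0, 0, 0, -0.6, -0.6, 0, 0.015], [0, 0, 0, -0.6, -0.6, 0, 0.015], [0, 0, 0, -0.6, -0.6, 0, 0.015], [0, 0, 0, -0.6, -0.6, 0, 0.015], [0, 0, 0, -0.5, -0.5, 0, 0.015], [0, 0, 0, -0.36, -0.36, 0, 0.015]]'
python3 -m pendant '[[0, 0, 0, -0.24, -0.28, 0.06, 0.015], [0, 0, 0, -0.13, -0.19, 0, 0.015], [0, 0, 0, 0, 0, 0, 0.015], [0, 0, 0, 0, 0, 0, 0.015]]'
python3 go.py .660 -.127 .24
python3 - <<'E'
from h import *
c=cam('wrist');im=c[0].copy();np.savez('w2.npz',im=im,K=c[1],R=c[2],t=c[3])
u=pix(c,(.66,-.127,.044));print(u);cv2.drawMarker(im,tuple(int(a) for a in u),(255,0,0),0,20)
cv2.imwrite('pics/w2.png',im[:,:,::-1])
E
```

```text
time_s: 5.05
ee_pos: [0.6472, -0.103, 0.2389]
tool_rot: [-0.4, -3.111, 0.003]
contact_force: [0.7, -0.2, -1.6]
grip_width: 0.0257
finger_force: 20.0
time_s: 5.45
ee_pos: [0.6591, -0.1258, 0.2381]
tool_rot: [-0.394, -3.114, -0.002]
contact_force: [0.3, -0.1, -0.2]
grip_width: 0.0258
finger_force: 20.0
t 5.45 ee [ 0.6591 -0.1258  0.2381] delta [-0.0011 -0.0009 -0.0019] n@.04 0.1 rot [ 0.001 -0.002 -0.   ] q7 1.52 grip 0.0258
[321.81464315 213.37380949]
```

View pics/w2.png

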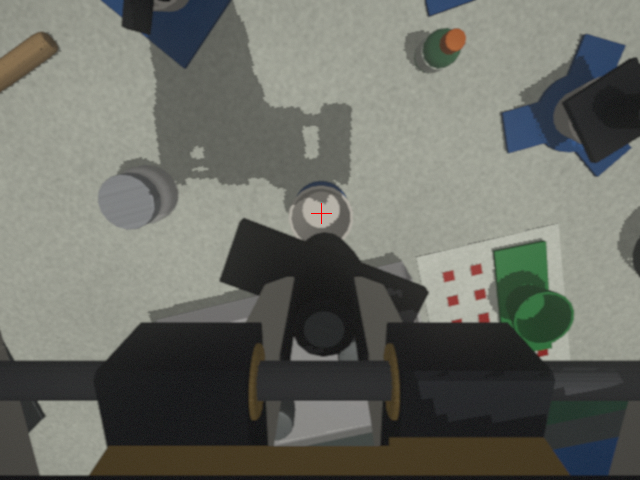

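Run:
```python
from h import *
d=np.load('w2.npz');c=(d['im'],d['K'],d['R'],d['t']);t=cam('top')
def draw(c,S,ctr):
    im=cv2.resize(c[0],None,fx=S,fy=S,interpolation=2)
    for r_,z,col in((.027,.044,(255,0,0)),(.019,.010,(0,255,0))):
        P=np.array([pix(c,(.66+r_*np.cos(a),-.127+r_*np.sin(a),z)) for a in np.linspace(0,6.28,60)])
        cv2.polylines(im,[np.int32((P+.5)*S)],True,col,1)
    x,y=np.int32(np.array(ctr)*S);return im[y-200:y+200,x-200:x+200]
w=draw(c,4,(321,208))
cv2.imwrite('pics/w3.png',w[:,:,::-1])
g=np.load('top.npz');t=(g['image'],t[1],t[2],t[3])
tt=draw(t,5,(388,210));cv2.imwrite('pics/w3.png',np.hstack([w,tt])[:,:,::-1])
```

```text
(no output)
```

View pics/w3.png

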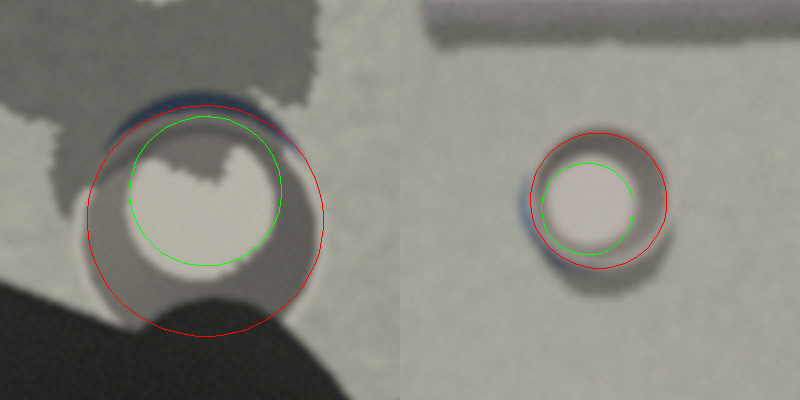

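The floor of the spare cup sits about 2 mm further in +x than the estimate in both views. The wrist view gives the same bias for the nozzle I gripped, so I'll correct to x≈0.661 and lower slowly.

In the tool's units: 0.035 m is 0.7, 0.01 m is 0.2.

```bash
python3 -m pendant '[[0, 0, 0, -0.042, -0.014, 0.4, 0.015], [0, 0, 0, 0, 0, 0.7, 0.015], [0, 0, 0, 0, 0, 0.6, 0.015], [0, 0, 0, 0, 0, 0.4, 0.015], [0, 0, 0, 0, 0, 0.24, 0.015], [0, 0, 0, 0, 0, 0.2, 0.015], [0, 0, 0, 0, 0, 0.16, 0.015], [0, 0, 0, 0, 0, 0.12, 0.015], [0, 0, 0, 0, 0, 0.06, 0.015], [0, 0, 0, 0, 0, 0, 0.015]]'; python3 -m pendant '[[0, 0, 0, 0, 0, 0, 0.015], [0, 0, 0, 0, 0, 0, 0.015]]'; python3 go.py .661 -.127 .0875
```

```text
time_s: 6.55
ee_pos: [0.6616, -0.1283, 0.0952]
tool_rot: [0.396, 3.116, -0.0]
contact_force: [-0.6, 0.1, -1.4]
grip_width: 0.0255
finger_force: 20.0
time_s: 6.75
ee_pos: [0.6619, -0.1284, 0.0958]
tool_rot: [0.396, 3.115, -0.0]
contact_force: [-0.8, -0.3, -0.8]
grip_width: 0.0255
finger_force: 20.0
t 6.75 ee [ 0.6619 -0.1284  0.0958] delta [0.0013 0.0011 0.0083] n@.04 0.2 rot [0.    0.001 0.   ] q7 1.54 grip 0.0255
```

No contact yet, with 8 mm to go. I'll take 2 mm steps and watch the force.

In the tool's units: 0.002 m is 0.04, 0.0015 m is 0.03.

```bash
python3 -m pendant '[[0, 0, 0, 0.012, 0.012, 0.04, 0.015], [0, 0, 0, 0, 0, 0.04, 0.015], [0, 0, 0, 0, 0, 0.03, 0.015], [0, 0, 0, 0, 0, 0, 0.015], [0, 0, 0, 0, 0, 0, 0.015]]'; python3 -m pendant '[[0, 0, 0, 0, 0, 0.02, 0.015], [0, 0, 0, 0, 0, 0, 0.015], [0, 0, 0, 0, 0, 0, 0.015]]';python3 -m pendant '[[0, 0, 0, 0, 0, 0.02, 0.015], [0, 0, 0, 0, 0, 0, 0.015], [0, 0, 0, 0, 0, 0, 0.015]]'
```

```text
time_s: 7.25
ee_pos: [0.6611, -0.1275, 0.0895]
tool_rot: [-0.396, -3.116, 0.0]
contact_force: [0.6, 0.1, -0.8]
grip_width: 0.0256
finger_force: 20.0
time_s: 7.55
ee_pos: [0.6611, -0.1275, 0.0886]
tool_rot: [-0.396, -3.116, 0.0]
contact_force: [-0.7, -0.8, -0.5]
grip_width: 0.0257
finger_force: 20.0
time_s: 7.85
ee_pos: [0.6611, -0.1275, 0.0877]
tool_rot: [0.396, 3.117, -0.0]
contact_force: [0.5, 0.1, -1.2]
grip_width: 0.0253
finger_force: 20.0
```

In the tool's units: 0.0005 m is 0.01.

```bash
for i in 1 ; do python3 -m pendant '[[0, 0, 0, 0, 0, 0.01, 0.015], [0, 0, 0, 0, 0, 0, 0.015], [0, 0, 0, 0, 0, 0, 0.015]]'; done; python3 -m pendant '[[0, 0, 0, 0, 0, 0.01, 0.015], [0, 0, 0, 0, 0, 0, 0.015], [0, 0, 0, 0, 0, 0, 0.015]]'
```

```text
time_s: 8.15
ee_pos: [0.6612, -0.1276, 0.0876]
tool_rot: [0.396, 3.116, -0.0]
contact_force: [-0.6, 0.1, 2.5]
grip_width: 0.0256
finger_force: 20.0
time_s: 8.45
ee_pos: [0.6613, -0.1275, 0.0876]
tool_rot: [0.396, 3.116, -0.0]
contact_force: [-0.6, 0.4, 5.2]
grip_width: 0.0257
finger_force: 20.0
```

It touched down at z=0.0876, as predicted. I'll ease the load, open, rise and move over the round housing.

In the tool's units: -0.04 m is -0.8, -0.035 m is -0.7.

```bash
python3 -m pendant '[[0, 0, 0, 0, 0, -0.014, 0.015], [0, 0, 0, 0, 0, 0, 0.03], [0, 0, 0, 0, 0, 0, 0.04], [0, 0, 0, 0, 0, 0, 0.06], [0, 0, 0, 0, 0, 0, 0.06], [0, 0, 0, 0, 0, -0.3, 0.06], [0, 0, 0, 0, 0, -0.7, 0.06], [0, 0, 0, 0, 0, -0.8, 0.06], [0, 0, 0, 0, 0, -0.8, 0.06], [0, 0, 0, 0, 0, -0.4, 0.06]]'; python3 -m pendant '[[0, 0, 0, 0, 0, 0, 0.06]]'; python3 go.py .4515 .0305 .24
```

```text
time_s: 9.45
ee_pos: [0.6629, -0.128, 0.2433]
tool_rot: [0.395, 3.108, -0.001]
contact_force: [-0.3, -0.6, -0.0]
grip_width: 0.0601
finger_force: 0.0
time_s: 9.55
ee_pos: [0.6633, -0.1281, 0.2429]
tool_rot: [0.395, 3.107, -0.001]
contact_force: [-0.3, -0.7, -0.3]
grip_width: 0.0598
finger_force: 0.0
t 9.55 ee [ 0.6633 -0.1281  0.2429] delta [0.2448 0.1006 0.0005] n@.04 6.6 rot [0.001 0.01  0.   ] q7 1.53 grip 0.0598
```

In the tool's units: 0.042 m is 0.84, 0.01 m is 0.2.

```bash
python3 -m pendant '[[0, 0, 0, 0.28, 0.12, 0, 0.06], [0, 0, 0, 0.6, 0.248, 0, 0.06], [0, 0, 0, 0.8, 0.33, 0, 0.06], [0, 0, 0, 0.84, 0.35, 0, 0.06], [0, 0, 0, 0.84, 0.35, 0, 0.06], [0, 0, 0, 0.76, 0.31, 0, 0.06], [0, 0, 0, 0.48, 0.2, 0, 0.06], [0, 0, 0, 0.252, 0.102, 0, 0.06], [0, 0, 0, 0, 0, 0, 0.06], [0, 0, 0, 0, 0, 0, 0.06]]';python3 go.py .4515 .0305 .0875
python3 - <<'E'
from h import *
c=cam('wrist');p=(.4515,.0305)
im=c[0].copy()
for r_,z,col in((.033,.058,(255,0,0)),(.013,.098,(0,255,0))):
    P=np.array([pix(c,(p[0]+r_*np.cos(a),p[1]+r_*np.sin(a),z)) for a in np.linspace(0,6.28,60)]);cv2.polylines(im,[np.int32(P)],True,col,1)
t=cam('scene')[0];
cv2.imwrite('pics/w4.png',np.hstack([cv2.resize(im[80:320,200:440],(480,480)),cv2.resize(t[140:300,170:330],(300,480))])[:,:,::-1])
E
```

```text
time_s: 10.55
ee_pos: [0.4524, 0.0296, 0.2373]
tool_rot: [0.397, 3.115, -0.001]
contact_force: [0.6, -0.1, 0.2]
grip_width: 0.0599
finger_force: 0.0
t 10.55 ee [0.4524 0.0296 0.2373] delta [0.0012 0.0007 0.1498] n@.04 3.7 rot [-0.     0.001 -0.   ] q7 1.24 grip 0.0599
```

View pics/w4.png

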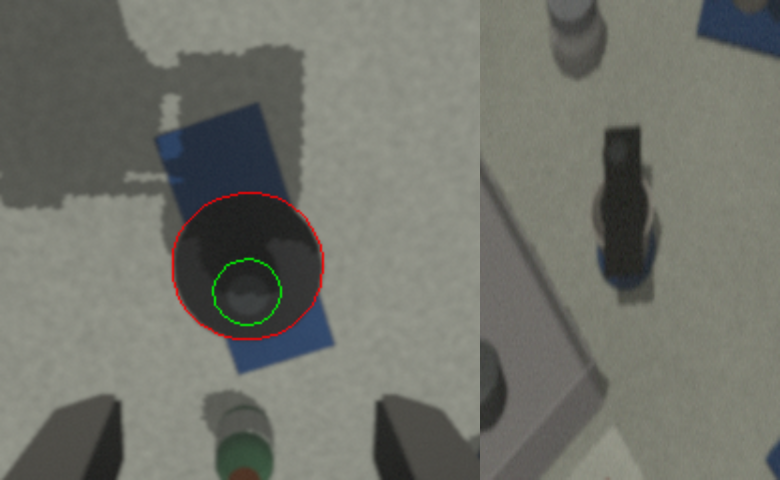

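The round collar matches the prediction (circle overlaid), and the long housing stands upright in the spare. Descending on the round one.

In the tool's units: 0.04 m is 0.8, 0.035 m is 0.7.

```bash
python3 -m pendant '[[0, 0, 0, 0, 0.02, 0.5, 0.06], [0, 0, 0, 0, 0, 0.8, 0.06], [0, 0, 0, 0, 0, 0.7, 0.06], [0, 0, 0, 0, 0, 0.5, 0.06], [0, 0, 0, 0, 0, 0.3, 0.06], [0, 0, 0, 0, 0, 0.196, 0.06], [0, 0, 0, 0, 0, 0, 0.06], [0, 0, 0, 0, 0, 0, 0.06]]' 20
python3 -m pendant '[[0, 0, 0, 0, 0, 0, 0.015], [0, 0, 0, 0, 0, 0, 0.015], [0, 0, 0, 0, 0, 0, 0.015], [0, 0, 0, 0, 0, 0, 0.015], [0, 0, 0, 0, 0, 0, 0.015], [0, 0, 0, 0, 0, 0, 0.015], [0, 0, 0, 0, 0, 0, 0.015]]' 20
python3 -m pendant '[[0, 0, 0, 0, 0, -0.1, 0.015], [0, 0, 0, 0, 0, -0.3, 0.015], [0, 0, 0, 0, 0, -0.6, 0.015], [0, 0, 0, 0, 0, -0.7, 0.015], [0, 0, 0, 0, 0, -0.7, 0.015], [0, 0, 0, 0, 0, -0.5, 0.015], [0, 0, 0, 0, 0, -0.2, 0.015], [0, 0, 0, 0, 0, 0, 0.015], [0, 0, 0, 0, 0, 0, 0.015]]'; python3 go.py .461 .217 .24
```

```text
time_s: 11.45
ee_pos: [0.4524, 0.0311, 0.0878]
tool_rot: [0.397, 3.116, -0.0]
contact_force: [0.2, -0.1, -0.3]
grip_width: 0.0604
finger_force: 0.0
time_s: 12.15
ee_pos: [0.4517, 0.0313, 0.0878]
tool_rot: [0.396, 3.116, -0.0]
contact_force: [-0.8, -0.6, 4.2]
grip_width: 0.0259
finger_force: 20.0
time_s: 13.05
ee_pos: [0.4506, 0.0314, 0.2414]
tool_rot: [-0.395, -3.114, 0.001]
contact_force: [-0.2, 0.7, -0.9]
grip_width: 0.0257
finger_force: 20.0
t 13.05 ee [0.4506 0.0314 0.2414] delta [0.0364 0.1823 0.0013] n@.04 4.6 rot [-0.001 -0.002  0.   ] q7 1.24 grip 0.0257
```

In the tool's units: 0.04 m is 0.8, 0.036 m is 0.72.

```bash
python3 -m pendant '[[0, 0, 0, 0.08, 0.4, 0, 0.015], [0, 0, 0, 0.14, 0.72, 0, 0.015], [0, 0, 0, 0.16, 0.8, 0, 0.015], [0, 0, 0, 0.14, 0.72, 0, 0.015], [0, 0, 0, 0.12, 0.56, 0, 0.015], [0, 0, 0, 0.06, 0.3, 0, 0.015], [0, 0, 0, 0.028, 0.146, 0, 0.015], [0, 0, 0, 0, 0, 0, 0.015], [0, 0, 0, 0, 0, 0, 0.015]]'; python3 go.py .4615 .217 .0925
```

```text
time_s: 13.95
ee_pos: [0.462, 0.2151, 0.2421]
tool_rot: [-0.4, -3.115, 0.003]
contact_force: [-1.3, -0.1, -0.6]
grip_width: 0.0257
finger_force: 20.0
t 13.95 ee [0.462  0.2151 0.2421] delta [0.001  0.002  0.1496] n@.04 3.7 rot [-0.002 -0.     0.   ] q7 0.85 grip 0.0257
```

In the tool's units: 0.035 m is 0.7, 0.03 m is 0.6.

```bash
python3 -m pendant '[[0, 0, 0, 0.01, 0.03, 0.4, 0.015], [0, 0, 0, 0, 0, 0.7, 0.015], [0, 0, 0, 0, 0, 0.6, 0.015], [0, 0, 0, 0, 0, 0.4, 0.015], [0, 0, 0, 0, 0, 0.3, 0.015], [0, 0, 0, 0, 0, 0.24, 0.015], [0, 0, 0, 0, 0, 0.18, 0.015], [0, 0, 0, 0, 0, 0.12, 0.015], [0, 0, 0, 0, 0, 0, 0.015], [0, 0, 0, 0, 0, 0, 0.015]]'; python3 go.py .461 .217 .0885
```

```text
time_s: 14.95
ee_pos: [0.4622, 0.2187, 0.0959]
tool_rot: [0.396, 3.116, 0.001]
contact_force: [0.5, -0.0, -2.0]
grip_width: 0.0258
finger_force: 20.0
t 14.95 ee [0.4622 0.2187 0.0959] delta [ 0.0007 -0.0019  0.0074] n@.04 0.2 rot [0.    0.001 0.   ] q7 0.85 grip 0.0258
```

In the tool's units: 0.0025 m is 0.05, 0.002 m is 0.04.

```bash
python3 -m pendant '[[0, 0, 0, 0.006, -0.02, 0.05, 0.015], [0, 0, 0, 0, 0, 0.04, 0.015], [0, 0, 0, 0, 0, 0.03, 0.015], [0, 0, 0, 0, 0, 0, 0.015], [0, 0, 0, 0, 0, 0, 0.015]]';python3 -m pendant '[[0, 0, 0, 0, 0, 0.02, 0.015], [0, 0, 0, 0, 0, 0, 0.015], [0, 0, 0, 0, 0, 0, 0.015]]';python3 -m pendant '[[0, 0, 0, 0, 0, 0.01, 0.015], [0, 0, 0, 0, 0, 0, 0.015], [0, 0, 0, 0, 0, 0, 0.015]]'
```

```text
time_s: 15.45
ee_pos: [0.4613, 0.2178, 0.0896]
tool_rot: [0.396, 3.117, -0.0]
contact_force: [0.2, 0.4, -1.8]
grip_width: 0.0255
finger_force: 20.0
time_s: 15.75
ee_pos: [0.4613, 0.2177, 0.0885]
tool_rot: [-0.396, -3.116, 0.0]
contact_force: [0.3, -0.8, -0.8]
grip_width: 0.0257
finger_force: 20.0
time_s: 16.05
ee_pos: [0.4613, 0.2177, 0.0881]
tool_rot: [-0.396, -3.117, 0.0]
contact_force: [-0.7, -0.4, -1.3]
grip_width: 0.0257
finger_force: 20.0
```

In the tool's units: 0.0004 m is 0.008.

```bash
python3 -m pendant '[[0, 0, 0, 0, 0, 0.008, 0.015], [0, 0, 0, 0, 0, 0, 0.015], [0, 0, 0, 0, 0, 0, 0.015]]';python3 -m pendant '[[0, 0, 0, 0, 0, 0.008, 0.015], [0, 0, 0, 0, 0, 0, 0.015], [0, 0, 0, 0, 0, 0, 0.015]]'
```

```text
time_s: 16.35
ee_pos: [0.4614, 0.2177, 0.0878]
tool_rot: [0.396, 3.116, 0.0]
contact_force: [-0.2, 0.0, 1.2]
grip_width: 0.0255
finger_force: 20.0
time_s: 16.65
ee_pos: [0.4615, 0.2177, 0.0878]
tool_rot: [0.396, 3.116, 0.0]
contact_force: [-1.5, -0.6, 6.2]
grip_width: 0.0257
finger_force: 20.0
```

In the tool's units: -0.04 m is -0.8, -0.035 m is -0.7.

```bash
python3 -m pendant '[[0, 0, 0, 0, 0, -0.012, 0.015], [0, 0, 0, 0, 0, 0, 0.03], [0, 0, 0, 0, 0, 0, 0.04], [0, 0, 0, 0, 0, 0, 0.06], [0, 0, 0, 0, 0, 0, 0.06], [0, 0, 0, 0, 0, -0.3, 0.06], [0, 0, 0, 0, 0, -0.7, 0.06], [0, 0, 0, 0, 0, -0.8, 0.06], [0, 0, 0, 0, 0, -0.8, 0.06], [0, 0, 0, 0, 0, -0.4, 0.06]]'; python3 -m pendant '[[0, 0, 0, 0, 0, 0, 0.06], [0, 0, 0, 0, 0, 0, 0.06]]'; python3 go.py .661 -.1275 .24
```

```text
time_s: 17.65
ee_pos: [0.4626, 0.2183, 0.2413]
tool_rot: [0.396, 3.112, 0.005]
contact_force: [-0.7, -0.7, -0.9]
grip_width: 0.0601
finger_force: 0.0
time_s: 17.85
ee_pos: [0.4609, 0.2176, 0.2375]
tool_rot: [-0.396, -3.116, 0.0]
contact_force: [-0.0, -0.0, -0.5]
grip_width: 0.06
finger_force: 0.0
t 17.85 ee [0.4609 0.2176 0.2375] delta [-0.28   -0.2841 -0.0025] n@.04 10.0 rot [-0. -0.  0.] q7 0.85 grip 0.06
```

In the tool's units: -0.033 m is -0.66, -0.032 m is -0.64.

```bash
python3 -m pendant '[[0, 0, 0, -0.3, -0.3, 0, 0.06], [0, 0, 0, -0.5, -0.5, 0, 0.06], [0, 0, 0, -0.64, -0.64, 0, 0.06], [0, 0, 0, -0.64, -0.64, 0, 0.06], [0, 0, 0, -0.64, -0.66, 0, 0.06], [0, 0, 0, -0.64, -0.66, 0, 0.06], [0, 0, 0, -0.64, -0.66, 0, 0.06], [0, 0, 0, -0.64, -0.66, 0, 0.06], [0, 0, 0, -0.5, -0.5, 0, 0.06], [0, 0, 0, -0.3, -0.3, 0, 0.06]]'
python3 -m pendant '[[0, 0, 0, -0.16, -0.162, 0, 0.06], [0, 0, 0, 0, 0, 0, 0.06], [0, 0, 0, 0, 0, 0, 0.06], [0, 0, 0, 0, 0, 0, 0.06]]'; python3 go.py .661 -.1275 .088
```

```text
time_s: 18.85
ee_pos: [0.6552, -0.1218, 0.2346]
tool_rot: [-0.402, -3.111, 0.004]
contact_force: [-0.4, 0.2, 1.1]
grip_width: 0.06
finger_force: 0.0
time_s: 19.25
ee_pos: [0.661, -0.125, 0.2376]
tool_rot: [-0.391, -3.116, -0.002]
contact_force: [0.0, -0.4, -0.1]
grip_width: 0.0599
finger_force: 0.0
t 19.25 ee [ 0.661  -0.125   0.2376] delta [-0.0008 -0.0027  0.1496] n@.04 3.7 rot [ 0.001 -0.001 -0.   ] q7 1.51 grip 0.0599
```

In the tool's units: 0.04 m is 0.8, 0.035 m is 0.7.

```bash
python3 -m pendant '[[0, 0, 0, 0, -0.01, 0.5, 0.06], [0, 0, 0, 0, 0, 0.8, 0.06], [0, 0, 0, 0, 0, 0.7, 0.06], [0, 0, 0, 0, 0, 0.5, 0.06], [0, 0, 0, 0, 0, 0.3, 0.06], [0, 0, 0, 0, 0, 0.19, 0.06], [0, 0, 0, 0, 0, 0, 0.06], [0, 0, 0, 0, 0, 0, 0.06]]' 20
python3 -m pendant '[[0, 0, 0, 0, 0, 0, 0.015], [0, 0, 0, 0, 0, 0, 0.015], [0, 0, 0, 0, 0, 0, 0.015], [0, 0, 0, 0, 0, 0, 0.015], [0, 0, 0, 0, 0, 0, 0.015], [0, 0, 0, 0, 0, 0, 0.015]]' 20
python3 -m pendant '[[0, 0, 0, 0, 0, -0.1, 0.015], [0, 0, 0, 0, 0, -0.3, 0.015], [0, 0, 0, 0, 0, -0.6, 0.015], [0, 0, 0, 0, 0, -0.7, 0.015], [0, 0, 0, 0, 0, -0.7, 0.015], [0, 0, 0, 0, 0, -0.5, 0.015], [0, 0, 0, 0, 0, -0.2, 0.015], [0, 0, 0, 0, 0, 0, 0.015], [0, 0, 0, 0, 0, 0, 0.015]]'; python3 go.py .452 .031 .24
```

```text
time_s: 20.05
ee_pos: [0.6622, -0.1278, 0.0897]
tool_rot: [0.395, 3.114, -0.0]
contact_force: [0.2, 0.5, 0.0]
grip_width: 0.0598
finger_force: 0.0
time_s: 20.65
ee_pos: [0.6613, -0.1279, 0.0885]
tool_rot: [0.396, 3.116, -0.0]
contact_force: [-0.9, -0.5, 1.1]
grip_width: 0.0253
finger_force: 20.0
time_s: 21.55
ee_pos: [0.6604, -0.1277, 0.2421]
tool_rot: [-0.396, -3.114, -0.0]
contact_force: [-0.1, -1.4, -1.2]
grip_width: 0.0259
finger_force: 20.0
t 21.55 ee [ 0.6604 -0.1277  0.2421] delta [0.2415 0.1015 0.0027] n@.04 6.5 rot [-0.    -0.003  0.   ] q7 1.51 grip 0.0259
```

In the tool's units: 0.042 m is 0.84, 0.04 m is 0.8.

```bash
python3 -m pendant '[[0, 0, 0, 0.28, 0.12, 0, 0.015], [0, 0, 0, 0.6, 0.248, 0, 0.015], [0, 0, 0, 0.8, 0.33, 0, 0.015], [0, 0, 0, 0.84, 0.35, 0, 0.015], [0, 0, 0, 0.84, 0.35, 0, 0.015], [0, 0, 0, 0.76, 0.31, 0, 0.015], [0, 0, 0, 0.48, 0.2, 0, 0.015], [0, 0, 0, 0.236, 0.116, 0, 0.015], [0, 0, 0, 0, 0, 0, 0.015], [0, 0, 0, 0, 0, 0, 0.015]]'; python3 -m pendant '[[0, 0, 0, 0, 0, 0, 0.015], [0, 0, 0, 0, 0, 0, 0.015]]';python3 go.py .452 .031 .0965
```

```text
time_s: 22.55
ee_pos: [0.4535, 0.0298, 0.243]
tool_rot: [0.397, 3.116, -0.001]
contact_force: [-0.0, -0.1, -1.6]
grip_width: 0.0255
finger_force: 20.0
time_s: 22.75
ee_pos: [0.4534, 0.0296, 0.2431]
tool_rot: [0.399, 3.116, -0.001]
contact_force: [0.8, 0.4, -1.0]
grip_width: 0.0256
finger_force: 20.0
t 22.75 ee [0.4534 0.0296 0.2431] delta [0.0017 0.0011 0.1466] n@.04 3.7 rot [-0.  0. -0.] q7 1.23 grip 0.0256
```

In the tool's units: 0.035 m is 0.7, 0.03 m is 0.6.

```bash
python3 -m pendant '[[0, 0, 0, 0.03, 0.02, 0.4, 0.015], [0, 0, 0, 0, 0, 0.7, 0.015], [0, 0, 0, 0, 0, 0.6, 0.015], [0, 0, 0, 0, 0, 0.4, 0.015], [0, 0, 0, 0, 0, 0.3, 0.015], [0, 0, 0, 0, 0, 0.24, 0.015], [0, 0, 0, 0, 0, 0.18, 0.015], [0, 0, 0, 0, 0, 0.12, 0.015], [0, 0, 0, 0, 0, 0, 0.015], [0, 0, 0, 0, 0, 0, 0.015]]'; python3 go.py .4517 .031 .0895
```

```text
time_s: 23.75
ee_pos: [0.4516, 0.0318, 0.0966]
tool_rot: [0.396, 3.116, 0.0]
contact_force: [0.5, -0.3, -1.4]
grip_width: 0.0256
finger_force: 20.0
t 23.75 ee [0.4516 0.0318 0.0966] delta [-0.0003 -0.0008  0.0071] n@.04 0.2 rot [0.    0.001 0.   ] q7 1.24 grip 0.0256
```

In the tool's units: 0.0025 m is 0.05, 0.002 m is 0.04.

```bash
python3 -m pendant '[[0, 0, 0, 0, -0.01, 0.05, 0.015], [0, 0, 0, 0, 0, 0.04, 0.015], [0, 0, 0, 0, 0, 0.03, 0.015], [0, 0, 0, 0, 0, 0, 0.015], [0, 0, 0, 0, 0, 0, 0.015]]';python3 -m pendant '[[0, 0, 0, 0, 0, 0.018, 0.015], [0, 0, 0, 0, 0, 0, 0.015], [0, 0, 0, 0, 0, 0, 0.015]]';python3 -m pendant '[[0, 0, 0, 0, 0, 0.008, 0.015], [0, 0, 0, 0, 0, 0, 0.015], [0, 0, 0, 0, 0, 0, 0.015]]'
```

```text
time_s: 24.25
ee_pos: [0.4511, 0.0315, 0.0904]
tool_rot: [0.396, 3.117, -0.0]
contact_force: [0.3, 0.2, -1.8]
grip_width: 0.0257
finger_force: 20.0
time_s: 24.55
ee_pos: [0.4511, 0.0315, 0.0894]
tool_rot: [-0.396, -3.116, 0.0]
contact_force: [-0.1, 0.5, -0.6]
grip_width: 0.0259
finger_force: 20.0
time_s: 24.85
ee_pos: [0.4511, 0.0315, 0.089]
tool_rot: [-0.396, -3.116, 0.0]
contact_force: [1.1, 0.4, -1.0]
grip_width: 0.0256
finger_force: 20.0
```

In the tool's units: 0.0004 m is 0.008.

```bash
python3 -m pendant '[[0, 0, 0, 0, 0, 0.008, 0.015], [0, 0, 0, 0, 0, 0, 0.015], [0, 0, 0, 0, 0, 0, 0.015]]';python3 -m pendant '[[0, 0, 0, 0, 0, 0.008, 0.015], [0, 0, 0, 0, 0, 0, 0.015], [0, 0, 0, 0, 0, 0, 0.015]]'
```

```text
time_s: 25.15
ee_pos: [0.4511, 0.0315, 0.0886]
tool_rot: [-0.396, -3.116, 0.0]
contact_force: [-0.4, 0.1, -1.0]
grip_width: 0.0258
finger_force: 20.0
time_s: 25.45
ee_pos: [0.4512, 0.0315, 0.0884]
tool_rot: [0.396, 3.116, 0.0]
contact_force: [-0.2, 0.3, 0.3]
grip_width: 0.0255
finger_force: 20.0
```

In the tool's units: 0.0003 m is 0.006.

```bash
python3 -m pendant '[[0, 0, 0, 0, 0, 0.006, 0.015], [0, 0, 0, 0, 0, 0, 0.015], [0, 0, 0, 0, 0, 0, 0.015]]'
```

```text
time_s: 25.75
ee_pos: [0.4513, 0.0315, 0.0883]
tool_rot: [0.396, 3.116, 0.0]
contact_force: [-0.2, -0.0, 5.6]
grip_width: 0.0256
finger_force: 20.0
```

Seated. Releasing and going to the square housing on holder_star.

In the tool's units: -0.04 m is -0.8, -0.035 m is -0.7.

```bash
python3 -m pendant '[[0, 0, 0, 0, 0, -0.01, 0.015], [0, 0, 0, 0, 0, 0, 0.03], [0, 0, 0, 0, 0, 0, 0.04], [0, 0, 0, 0, 0, 0, 0.06], [0, 0, 0, 0, 0, 0, 0.06], [0, 0, 0, 0, 0, -0.3, 0.06], [0, 0, 0, 0, 0, -0.7, 0.06], [0, 0, 0, 0, 0, -0.8, 0.06], [0, 0, 0, 0, 0, -0.8, 0.06], [0, 0, 0, 0, 0, -0.4, 0.06]]'; python3 -m pendant '[[0, 0, 0, 0, 0, 0, 0.06], [0, 0, 0, 0, 0, 0, 0.06]]'; python3 go.py .634 .126 .24
```

```text
time_s: 26.75
ee_pos: [0.4523, 0.0315, 0.2417]
tool_rot: [0.395, 3.111, 0.002]
contact_force: [0.5, 0.7, -0.5]
grip_width: 0.06
finger_force: 0.0
time_s: 26.95
ee_pos: [0.4507, 0.0314, 0.2381]
tool_rot: [-0.396, -3.116, 0.0]
contact_force: [0.4, -0.7, -0.5]
grip_width: 0.0599
finger_force: 0.0
t 26.95 ee [0.4507 0.0314 0.2381] delta [-0.1538  0.1374 -0.0019] n@.04 5.2 rot [-0. -0.  0.] q7 1.22 grip 0.0599
```

In the tool's units: -0.03 m is -0.6, -0.027 m is -0.54.

```bash
python3 -m pendant '[[0, 0, 0, -0.276, 0.248, 0, 0.06], [0, 0, 0, -0.5, 0.44, 0, 0.06], [0, 0, 0, -0.6, 0.54, 0, 0.06], [0, 0, 0, -0.6, 0.54, 0, 0.06], [0, 0, 0, -0.54, 0.48, 0, 0.06], [0, 0, 0, -0.36, 0.32, 0, 0.06], [0, 0, 0, -0.2, 0.18, 0, 0.06], [0, 0, 0, 0, 0, 0, 0.06], [0, 0, 0, 0, 0, 0, 0.06], [0, 0, 0, 0, 0, 0, 0.06]]'; python3 go.py .634 .126 .088
python3 - <<'E'
from h import *
c=cam('wrist');p=(.634,.126)
im=c[0].copy()
for r_,z,col in((.030,.058,(255,0,0)),(.013,.098,(0,255,0))):
    P=np.array([pix(c,(p[0]+r_*np.cos(a),p[1]+r_*np.sin(a),z)) for a in np.linspace(0,6.28,60)]);cv2.polylines(im,[np.int32(P)],True,col,1)
t=cam('scene')[0];
cv2.imwrite('pics/w5.png',np.hstack([cv2.resize(im[80:320,200:440],(400,400)),cv2.resize(t[160:320,360:520],(400,400))])[:,:,::-1])
E
```

```text
time_s: 27.95
ee_pos: [0.6333, 0.1251, 0.2375]
tool_rot: [-0.397, -3.114, 0.002]
contact_force: [0.6, 0.1, 0.3]
grip_width: 0.06
finger_force: 0.0
t 27.95 ee [0.6333 0.1251 0.2375] delta [-0.0008  0.0013  0.1495] n@.04 3.7 rot [-0.002 -0.002  0.   ] q7 1.11 grip 0.06
```

View pics/w5.png

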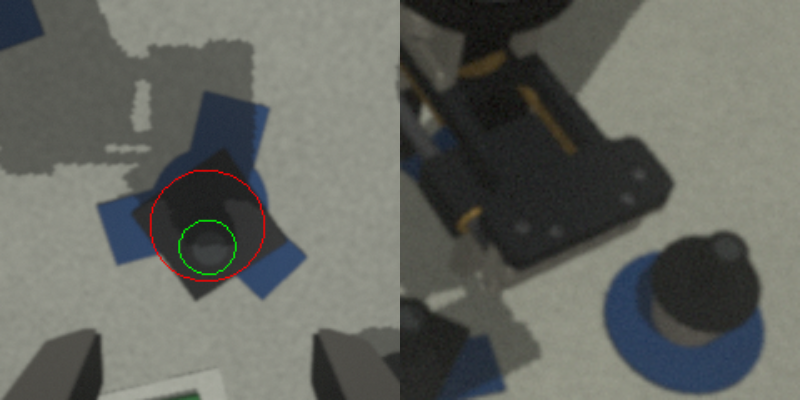

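The square collar is centred on the prediction, and the round housing stands upright in its round holder. Gripping the square one.

In the tool's units: 0.04 m is 0.8, 0.035 m is 0.7.

```bash
python3 -m pendant '[[0, 0, 0, -0.02, 0.01, 0.5, 0.06], [0, 0, 0, 0, 0, 0.8, 0.06], [0, 0, 0, 0, 0, 0.7, 0.06], [0, 0, 0, 0, 0, 0.5, 0.06], [0, 0, 0, 0, 0, 0.3, 0.06], [0, 0, 0, 0, 0, 0.196, 0.06], [0, 0, 0, 0, 0, 0, 0.06], [0, 0, 0, 0, 0, 0, 0.06]]' 20
python3 -m pendant '[[0, 0, 0, 0, 0, 0, 0.015], [0, 0, 0, 0, 0, 0, 0.015], [0, 0, 0, 0, 0, 0, 0.015], [0, 0, 0, 0, 0, 0, 0.015], [0, 0, 0, 0, 0, 0, 0.015], [0, 0, 0, 0, 0, 0, 0.015]]' 20
python3 -m pendant '[[0, 0, 0, 0, 0, -0.1, 0.015], [0, 0, 0, 0, 0, -0.3, 0.015], [0, 0, 0, 0, 0, -0.6, 0.015], [0, 0, 0, 0, 0, -0.7, 0.015], [0, 0, 0, 0, 0, -0.7, 0.015], [0, 0, 0, 0, 0, -0.5, 0.015], [0, 0, 0, 0, 0, -0.2, 0.015], [0, 0, 0, 0, 0, 0, 0.015], [0, 0, 0, 0, 0, 0, 0.015]]'; python3 go.py .6612 -.1275 .24
```

```text
time_s: 28.85
ee_pos: [0.6363, 0.1263, 0.0899]
tool_rot: [0.396, 3.114, 0.001]
contact_force: [-0.5, -0.6, -0.2]
grip_width: 0.06
finger_force: 0.0
time_s: 29.45
ee_pos: [0.6355, 0.1263, 0.0888]
tool_rot: [0.396, 3.116, 0.0]
contact_force: [0.1, 0.1, 0.9]
grip_width: 0.0254
finger_force: 20.0
time_s: 30.35
ee_pos: [0.6346, 0.1261, 0.2425]
tool_rot: [-0.396, -3.114, 0.001]
contact_force: [-0.3, -0.9, -2.2]
grip_width: 0.0257
finger_force: 20.0
t 30.35 ee [0.6346 0.1261 0.2425] delta [-0.0892 -0.2389  0.0026] n@.04 6.4 rot [-0.001 -0.002  0.   ] q7 1.11 grip 0.0257
```

In the tool's units: -0.04 m is -0.8, -0.035 m is -0.7.

```bash
python3 -m pendant '[[0, 0, 0, -0.12, -0.32, 0, 0.015], [0, 0, 0, -0.22, -0.6, 0, 0.015], [0, 0, 0, -0.3, -0.8, 0, 0.015], [0, 0, 0, -0.3, -0.8, 0, 0.015], [0, 0, 0, -0.3, -0.8, 0, 0.015], [0, 0, 0, -0.26, -0.7, 0, 0.015], [0, 0, 0, -0.18, -0.48, 0, 0.015], [0, 0, 0, -0.104, -0.278, 0, 0.015], [0, 0, 0, 0, 0, 0, 0.015], [0, 0, 0, 0, 0, 0, 0.015]]'; python3 -m pendant '[[0, 0, 0, 0, 0, 0, 0.015], [0, 0, 0, 0, 0, 0, 0.015]]';python3 go.py .6612 -.1275 .0965
```

```text
time_s: 31.35
ee_pos: [0.6619, -0.1258, 0.2428]
tool_rot: [-0.394, -3.115, -0.003]
contact_force: [-0.2, 1.8, -0.8]
grip_width: 0.0253
finger_force: 20.0
time_s: 31.55
ee_pos: [0.6623, -0.1248, 0.2437]
tool_rot: [-0.391, -3.117, -0.002]
contact_force: [-0.5, -0.1, -2.2]
grip_width: 0.026
finger_force: 20.0
t 31.55 ee [ 0.6623 -0.1248  0.2437] delta [ 0.0004 -0.0031  0.1472] n@.04 3.7 rot [ 0.001 -0.    -0.   ] q7 1.5 grip 0.026
```

In the tool's units: 0.035 m is 0.7, -0.001 m is -0.02.

```bash
python3 -m pendant '[[0, 0, 0, 0.01, -0.02, 0.4, 0.015], [0, 0, 0, 0, 0, 0.7, 0.015], [0, 0, 0, 0, 0, 0.6, 0.015], [0, 0, 0, 0, 0, 0.4, 0.015], [0, 0, 0, 0, 0, 0.3, 0.015], [0, 0, 0, 0, 0, 0.24, 0.015], [0, 0, 0, 0, 0, 0.18, 0.015], [0, 0, 0, 0, 0, 0.12, 0.015], [0, 0, 0, 0, 0, 0, 0.015], [0, 0, 0, 0, 0, 0, 0.015]]'; python3 go.py .6612 -.1275 .0895
```

```text
time_s: 32.55
ee_pos: [0.6618, -0.1283, 0.0973]
tool_rot: [0.396, 3.115, -0.0]
contact_force: [0.9, -0.1, -1.6]
grip_width: 0.0254
finger_force: 20.0
t 32.55 ee [ 0.6618 -0.1283  0.0973] delta [0.0008 0.0007 0.0078] n@.04 0.2 rot [0.    0.001 0.   ] q7 1.51 grip 0.0254
```

```bash
python3 -m pendant '[[0, 0, 0, 0.006, 0.006, 0.06, 0.015], [0, 0, 0, 0, 0, 0.05, 0.015], [0, 0, 0, 0, 0, 0.03, 0.015], [0, 0, 0, 0, 0, 0, 0.015], [0, 0, 0, 0, 0, 0, 0.015]]';python3 -m pendant '[[0, 0, 0, 0, 0, 0.014, 0.015], [0, 0, 0, 0, 0, 0, 0.015], [0, 0, 0, 0, 0, 0, 0.015]]';python3 -m pendant '[[0, 0, 0, 0, 0, 0.008, 0.015], [0, 0, 0, 0, 0, 0, 0.015], [0, 0, 0, 0, 0, 0, 0.015]]'
```

```text
time_s: 33.05
ee_pos: [0.6612, -0.128, 0.0897]
tool_rot: [0.396, 3.116, -0.0]
contact_force: [0.2, -0.9, -1.8]
grip_width: 0.0256
finger_force: 20.0
time_s: 33.35
ee_pos: [0.6613, -0.128, 0.0891]
tool_rot: [0.396, 3.116, -0.0]
contact_force: [0.8, -1.6, -0.1]
grip_width: 0.0254
finger_force: 20.0
time_s: 33.65
ee_pos: [0.6614, -0.128, 0.0888]
tool_rot: [0.396, 3.116, -0.0]
contact_force: [1.5, -0.1, 0.4]
grip_width: 0.0258
finger_force: 20.0
```

In the tool's units: 0.0004 m is 0.008.

```bash
python3 -m pendant '[[0, 0, 0, 0, 0, 0.008, 0.015], [0, 0, 0, 0, 0, 0, 0.015], [0, 0, 0, 0, 0, 0, 0.015]]'
```

```text
time_s: 33.95
ee_pos: [0.6614, -0.128, 0.0888]
tool_rot: [0.396, 3.116, -0.0]
contact_force: [-1.1, -0.3, 3.8]
grip_width: 0.0257
finger_force: 20.0
```

Seated in the spare. Next is the star housing on holder_square.

In the tool's units: -0.04 m is -0.8, -0.035 m is -0.7.

```bash
python3 -m pendant '[[0, 0, 0, 0, 0, -0.008, 0.015], [0, 0, 0, 0, 0, 0, 0.03], [0, 0, 0, 0, 0, 0, 0.04], [0, 0, 0, 0, 0, 0, 0.06], [0, 0, 0, 0, 0, 0, 0.06], [0, 0, 0, 0, 0, -0.3, 0.06], [0, 0, 0, 0, 0, -0.7, 0.06], [0, 0, 0, 0, 0, -0.8, 0.06], [0, 0, 0, 0, 0, -0.8, 0.06], [0, 0, 0, 0, 0, -0.4, 0.06]]'; python3 -m pendant '[[0, 0, 0, 0, 0, 0, 0.06], [0, 0, 0, 0, 0, 0, 0.06]]'; python3 go.py .438 -.206 .24
```

```text
time_s: 34.95
ee_pos: [0.6629, -0.1282, 0.2444]
tool_rot: [0.395, 3.108, -0.001]
contact_force: [1.5, -0.1, 0.1]
grip_width: 0.0599
finger_force: 0.0
time_s: 35.15
ee_pos: [0.6608, -0.1277, 0.2387]
tool_rot: [-0.396, -3.116, -0.0]
contact_force: [-0.2, 0.6, -0.6]
grip_width: 0.06
finger_force: 0.0
t 35.15 ee [ 0.6608 -0.1277  0.2387] delta [ 0.1961 -0.1315 -0.0013] n@.04 5.9 rot [ 0. -0. -0.] q7 1.5 grip 0.06
```

The rows are not in the units I measure in: shifts go in shares of 50 mm and turns go in shares of pi/2 rad. I convert before sending: 0.038 m is 0.76, 0.036 m is 0.72.

```bash
python3 -m pendant '[[0, 0, 0, 0.28, -0.188, 0, 0.06], [0, 0, 0, 0.52, -0.35, 0, 0.06], [0, 0, 0, 0.72, -0.48, 0, 0.06], [0, 0, 0, 0.76, -0.51, 0, 0.06], [0, 0, 0, 0.68, -0.46, 0, 0.06], [0, 0, 0, 0.5, -0.336, 0, 0.06], [0, 0, 0, 0.3, -0.2, 0, 0.06], [0, 0, 0, 0.162, -0.106, 0, 0.06], [0, 0, 0, 0, 0, 0, 0.06], [0, 0, 0, 0, 0, 0, 0.06]]'; python3 go.py .438 -.206 .088
python3 - <<'E'
from h import *
c=cam('wrist');p=(.438,-.206)
im=c[0].copy()
for r_,z,col in((.048,.058,(255,0,0)),(.013,.098,(0,255,0))):
    P=np.array([pix(c,(p[0]+r_*np.cos(a),p[1]+r_*np.sin(a),z)) for a in np.linspace(0,6.28,60)]);cv2.polylines(im,[np.int32(P)],True,col,1)
t=cam('scene')[0];
cv2.imwrite('pics/w6.png',np.hstack([cv2.resize(im[80:320,200:440],(400,400)),cv2.resize(t[140:300,170:470],(400,213)).repeat(2,0)[:400]])[:,:,::-1])
E
```

```text
time_s: 36.15
ee_pos: [0.4391, -0.2054, 0.238]
tool_rot: [-0.394, -3.116, -0.001]
contact_force: [0.8, -0.0, 0.8]
grip_width: 0.0598
finger_force: 0.0
t 36.15 ee [ 0.4391 -0.2054  0.238 ] delta [ 0.0009 -0.0009  0.15  ] n@.04 3.8 rot [ 0.001 -0.    -0.   ] q7 1.74 grip 0.0598
```

View pics/w6.png

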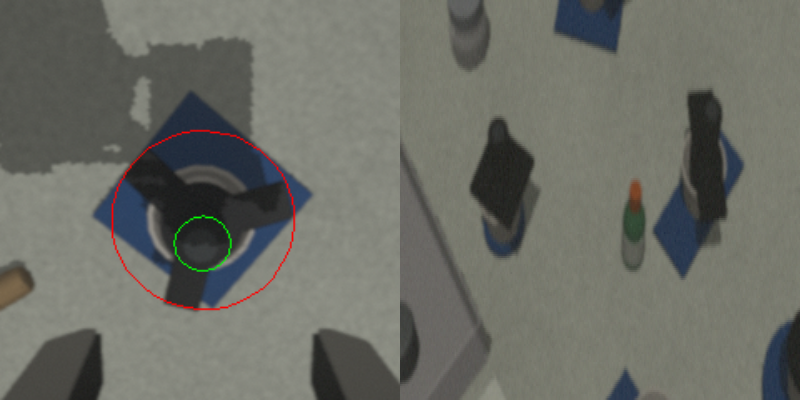

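The star collar is centred on the prediction. The square housing stands in the spare, the long one in holder_long, and the bottle is untouched. Gripping the star.

In the tool's units: 0.04 m is 0.8, 0.035 m is 0.7.

```bash
python3 -m pendant '[[0, 0, 0, 0, -0.006, 0.5, 0.06], [0, 0, 0, 0, 0, 0.8, 0.06], [0, 0, 0, 0, 0, 0.7, 0.06], [0, 0, 0, 0, 0, 0.5, 0.06], [0, 0, 0, 0, 0, 0.3, 0.06], [0, 0, 0, 0, 0, 0.196, 0.06], [0, 0, 0, 0, 0, 0, 0.06], [0, 0, 0, 0, 0, 0, 0.06]]' 20
python3 -m pendant '[[0, 0, 0, 0, 0, 0, 0.015], [0, 0, 0, 0, 0, 0, 0.015], [0, 0, 0, 0, 0, 0, 0.015], [0, 0, 0, 0, 0, 0, 0.015], [0, 0, 0, 0, 0, 0, 0.015], [0, 0, 0, 0, 0, 0, 0.015]]' 20
python3 -m pendant '[[0, 0, 0, 0, 0, -0.1, 0.015], [0, 0, 0, 0, 0, -0.3, 0.015], [0, 0, 0, 0, 0, -0.6, 0.015], [0, 0, 0, 0, 0, -0.7, 0.015], [0, 0, 0, 0, 0, -0.7, 0.015], [0, 0, 0, 0, 0, -0.5, 0.015], [0, 0, 0, 0, 0, -0.2, 0.015], [0, 0, 0, 0, 0, 0, 0.015], [0, 0, 0, 0, 0, 0, 0.015]]'; python3 go.py .635 .1263 .24
```

```text
time_s: 37.05
ee_pos: [0.4391, -0.2064, 0.0891]
tool_rot: [0.395, 3.116, -0.0]
contact_force: [0.2, -0.7, -0.6]
grip_width: 0.0601
finger_force: 0.0
time_s: 37.65
ee_pos: [0.4384, -0.2065, 0.089]
tool_rot: [0.396, 3.116, -0.0]
contact_force: [0.4, -0.9, 1.4]
grip_width: 0.0261
finger_force: 20.0
time_s: 38.55
ee_pos: [0.4375, -0.206, 0.2426]
tool_rot: [-0.396, -3.114, -0.001]
contact_force: [0.4, -0.8, -1.2]
grip_width: 0.0261
finger_force: 20.0
t 38.55 ee [ 0.4375 -0.206   0.2426] delta [-0.1082  0.3711  0.0024] n@.04 9.7 rot [ 0.    -0.003 -0.   ] q7 1.74 grip 0.0261
```

In the tool's units: 0.043 m is 0.86, 0.039 m is 0.78.

```bash
python3 -m pendant '[[0, 0, 0, -0.1, 0.34, 0, 0.015], [0, 0, 0, -0.18, 0.62, 0, 0.015], [0, 0, 0, -0.25, 0.86, 0, 0.015], [0, 0, 0, -0.25, 0.86, 0, 0.015], [0, 0, 0, -0.25, 0.86, 0, 0.015], [0, 0, 0, -0.25, 0.86, 0, 0.015], [0, 0, 0, -0.25, 0.86, 0, 0.015], [0, 0, 0, -0.23, 0.78, 0, 0.015], [0, 0, 0, -0.18, 0.62, 0, 0.015], [0, 0, 0, -0.14, 0.46, 0, 0.015]]'; python3 -m pendant '[[0, 0, 0, -0.084, 0.29, 0, 0.015], [0, 0, 0, 0, 0, 0, 0.015], [0, 0, 0, 0, 0, 0, 0.015], [0, 0, 0, 0, 0, 0, 0.015]]';python3 go.py .635 .1263 .0965
```

```text
time_s: 39.55
ee_pos: [0.6276, 0.1153, 0.2406]
tool_rot: [-0.391, -3.112, 0.0]
contact_force: [-0.6, 0.1, -1.2]
grip_width: 0.0256
finger_force: 20.0
time_s: 39.95
ee_pos: [0.6351, 0.1233, 0.2428]
tool_rot: [-0.399, -3.114, 0.003]
contact_force: [-0.2, -0.4, -1.7]
grip_width: 0.0257
finger_force: 20.0
t 39.95 ee [0.6351 0.1233 0.2428] delta [0.0006 0.0032 0.1463] n@.04 3.7 rot [-0.002 -0.002  0.   ] q7 1.1 grip 0.0257
```

In the tool's units: 0.035 m is 0.7, 0.03 m is 0.6.

```bash
python3 -m pendant '[[0, 0, 0, 0.006, 0.026, 0.4, 0.015], [0, 0, 0, 0, 0, 0.7, 0.015], [0, 0, 0, 0, 0, 0.6, 0.015], [0, 0, 0, 0, 0, 0.4, 0.015], [0, 0, 0, 0, 0, 0.3, 0.015], [0, 0, 0, 0, 0, 0.24, 0.015], [0, 0, 0, 0, 0, 0.18, 0.015], [0, 0, 0, 0, 0, 0.12, 0.015], [0, 0, 0, 0, 0, 0, 0.015], [0, 0, 0, 0, 0, 0, 0.015]]'; python3 go.py .635 .1263 .09
```

```text
time_s: 40.95
ee_pos: [0.6362, 0.1266, 0.0973]
tool_rot: [0.396, 3.116, 0.0]
contact_force: [0.2, -0.7, -1.0]
grip_width: 0.0258
finger_force: 20.0
t 40.95 ee [0.6362 0.1266 0.0973] delta [ 0.001  -0.0006  0.0073] n@.04 0.2 rot [0.    0.001 0.   ] q7 1.09 grip 0.0258
```

In the tool's units: 0.003 m is 0.06, 0.002 m is 0.04.

```bash
python3 -m pendant '[[0, 0, 0, 0.01, -0.006, 0.06, 0.015], [0, 0, 0, 0, 0, 0.04, 0.015], [0, 0, 0, 0, 0, 0.03, 0.015], [0, 0, 0, 0, 0, 0, 0.015], [0, 0, 0, 0, 0, 0, 0.015]]';python3 -m pendant '[[0, 0, 0, 0, 0, 0.014, 0.015], [0, 0, 0, 0, 0, 0, 0.015], [0, 0, 0, 0, 0, 0, 0.015]]';python3 -m pendant '[[0, 0, 0, 0, 0, 0.008, 0.015], [0, 0, 0, 0, 0, 0, 0.015], [0, 0, 0, 0, 0, 0, 0.015]]'
```

```text
time_s: 41.45
ee_pos: [0.6352, 0.1264, 0.0902]
tool_rot: [0.396, 3.117, -0.0]
contact_force: [0.0, 0.4, -0.9]
grip_width: 0.0253
finger_force: 20.0
time_s: 41.75
ee_pos: [0.6352, 0.1264, 0.0895]
tool_rot: [-0.396, -3.116, 0.0]
contact_force: [-0.9, 0.3, -0.9]
grip_width: 0.0252
finger_force: 20.0
time_s: 42.05
ee_pos: [0.6352, 0.1264, 0.0891]
tool_rot: [-0.396, -3.116, 0.0]
contact_force: [0.4, 0.7, -0.7]
grip_width: 0.0257
finger_force: 20.0
```

```bash
python3 -m pendant '[[0, 0, 0, 0, 0, 0.006, 0.015], [0, 0, 0, 0, 0, 0, 0.015], [0, 0, 0, 0, 0, 0, 0.015]]';python3 -m pendant '[[0, 0, 0, 0, 0, 0.006, 0.015], [0, 0, 0, 0, 0, 0, 0.015], [0, 0, 0, 0, 0, 0, 0.015]]'
```

```text
time_s: 42.35
ee_pos: [0.6353, 0.1264, 0.0891]
tool_rot: [0.396, 3.116, 0.0]
contact_force: [0.2, -0.1, 0.7]
grip_width: 0.0257
finger_force: 20.0
time_s: 42.65
ee_pos: [0.6354, 0.1264, 0.089]
tool_rot: [0.396, 3.116, 0.0]
contact_force: [-1.4, -0.4, 3.7]
grip_width: 0.0253
finger_force: 20.0
```

In the tool's units: -0.04 m is -0.8, -0.035 m is -0.7.

```bash
python3 -m pendant '[[0, 0, 0, 0, 0, -0.008, 0.015], [0, 0, 0, 0, 0, 0, 0.03], [0, 0, 0, 0, 0, 0, 0.04], [0, 0, 0, 0, 0, 0, 0.06], [0, 0, 0, 0, 0, 0, 0.06], [0, 0, 0, 0, 0, -0.3, 0.06], [0, 0, 0, 0, 0, -0.7, 0.06], [0, 0, 0, 0, 0, -0.8, 0.06], [0, 0, 0, 0, 0, -0.8, 0.06], [0, 0, 0, 0, 0, -0.4, 0.06]]'; python3 -m pendant '[[0, 0, 0, 0, 0, 0, 0.06], [0, 0, 0, 0, 0, 0, 0.06]]'; python3 go.py .6614 -.1278 .24
```

```text
time_s: 43.65
ee_pos: [0.637, 0.1268, 0.2447]
tool_rot: [0.395, 3.109, 0.004]
contact_force: [-0.2, 0.5, -0.4]
grip_width: 0.0601
finger_force: 0.0
time_s: 43.85
ee_pos: [0.635, 0.1264, 0.2395]
tool_rot: [0.396, 3.116, 0.0]
contact_force: [0.9, -0.8, -0.7]
grip_width: 0.0602
finger_force: 0.0
t 43.85 ee [0.635  0.1264 0.2395] delta [-0.0891 -0.2395 -0.0005] n@.04 6.4 rot [0.    0.001 0.   ] q7 1.09 grip 0.0602
```

In the tool's units: -0.04 m is -0.8, -0.035 m is -0.7.

```bash
python3 -m pendant '[[0, 0, 0, -0.12, -0.32, 0, 0.06], [0, 0, 0, -0.22, -0.6, 0, 0.06], [0, 0, 0, -0.3, -0.8, 0, 0.06], [0, 0, 0, -0.3, -0.8, 0, 0.06], [0, 0, 0, -0.3, -0.8, 0, 0.06], [0, 0, 0, -0.26, -0.7, 0, 0.06], [0, 0, 0, -0.18, -0.48, 0, 0.06], [0, 0, 0, -0.102, -0.31, 0, 0.06], [0, 0, 0, 0, 0, 0, 0.06], [0, 0, 0, 0, 0, 0, 0.06]]'; python3 -m pendant '[[0, 0, 0, 0, 0, 0, 0.06], [0, 0, 0, 0, 0, 0, 0.06]]';python3 go.py .6614 -.1278 .0885
```

```text
time_s: 44.85
ee_pos: [0.661, -0.1274, 0.2381]
tool_rot: [-0.394, -3.115, -0.003]
contact_force: [0.9, 0.1, -0.7]
grip_width: 0.0598
finger_force: 0.0
time_s: 45.05
ee_pos: [0.6615, -0.1262, 0.239]
tool_rot: [-0.391, -3.117, -0.002]
contact_force: [0.3, -0.1, 0.2]
grip_width: 0.0602
finger_force: 0.0
t 45.05 ee [ 0.6615 -0.1262  0.239 ] delta [-0.0003 -0.0018  0.1505] n@.04 3.8 rot [ 0.001 -0.    -0.   ] q7 1.49 grip 0.0602
```

In the tool's units: 0.04 m is 0.8, 0.035 m is 0.7.

```bash
python3 -m pendant '[[0, 0, 0, 0, 0, 0.5, 0.06], [0, 0, 0, 0, 0, 0.8, 0.06], [0, 0, 0, 0, 0, 0.7, 0.06], [0, 0, 0, 0, 0, 0.5, 0.06], [0, 0, 0, 0, 0, 0.3, 0.06], [0, 0, 0, 0, 0, 0.21, 0.06], [0, 0, 0, 0, 0, 0, 0.06], [0, 0, 0, 0, 0, 0, 0.06]]' 20
python3 -m pendant '[[0, 0, 0, 0, 0, 0, 0.015], [0, 0, 0, 0, 0, 0, 0.015], [0, 0, 0, 0, 0, 0, 0.015], [0, 0, 0, 0, 0, 0, 0.015], [0, 0, 0, 0, 0, 0, 0.015], [0, 0, 0, 0, 0, 0, 0.015]]' 20
python3 -m pendant '[[0, 0, 0, 0, 0, -0.1, 0.015], [0, 0, 0, 0, 0, -0.3, 0.015], [0, 0, 0, 0, 0, -0.6, 0.015], [0, 0, 0, 0, 0, -0.7, 0.015], [0, 0, 0, 0, 0, -0.7, 0.015], [0, 0, 0, 0, 0, -0.5, 0.015], [0, 0, 0, 0, 0, -0.2, 0.015], [0, 0, 0, 0, 0, 0, 0.015], [0, 0, 0, 0, 0, 0, 0.015]]'; python3 go.py .438 -.2063 .24
```

```text
time_s: 45.85
ee_pos: [0.6623, -0.1287, 0.0896]
tool_rot: [0.395, 3.114, -0.0]
contact_force: [-0.0, 0.4, 1.2]
grip_width: 0.06
finger_force: 0.0
time_s: 46.45
ee_pos: [0.6614, -0.1287, 0.0886]
tool_rot: [0.396, 3.116, -0.0]
contact_force: [0.3, 0.1, 1.5]
grip_width: 0.0256
finger_force: 20.0
time_s: 47.35
ee_pos: [0.6604, -0.1285, 0.2422]
tool_rot: [-0.396, -3.114, -0.0]
contact_force: [-0.2, 0.2, -1.5]
grip_width: 0.0256
finger_force: 20.0
t 47.35 ee [ 0.6604 -0.1285  0.2422] delta [ 0.1959 -0.131   0.0027] n@.04 5.9 rot [-0.    -0.003  0.   ] q7 1.49 grip 0.0256
```

In the tool's units: 0.038 m is 0.76, 0.036 m is 0.72.

```bash
python3 -m pendant '[[0, 0, 0, 0.28, -0.188, 0, 0.015], [0, 0, 0, 0.52, -0.35, 0, 0.015], [0, 0, 0, 0.72, -0.48, 0, 0.015], [0, 0, 0, 0.76, -0.51, 0, 0.015], [0, 0, 0, 0.68, -0.46, 0, 0.015], [0, 0, 0, 0.5, -0.336, 0, 0.015], [0, 0, 0, 0.3, -0.2, 0, 0.015], [0, 0, 0, 0.158, -0.096, 0, 0.015], [0, 0, 0, 0, 0, 0, 0.015], [0, 0, 0, 0, 0, 0, 0.015]]'; python3 -m pendant '[[0, 0, 0, 0, 0, 0, 0.015], [0, 0, 0, 0, 0, 0, 0.015]]'; python3 go.py .438 -.2063 .0965
```

```text
time_s: 48.35
ee_pos: [0.4398, -0.2059, 0.243]
tool_rot: [-0.394, -3.117, -0.001]
contact_force: [0.0, 0.6, -0.9]
grip_width: 0.0254
finger_force: 20.0
time_s: 48.55
ee_pos: [0.4399, -0.2059, 0.2432]
tool_rot: [0.393, 3.117, 0.0]
contact_force: [0.4, 0.4, -1.2]
grip_width: 0.0257
finger_force: 20.0
t 48.55 ee [ 0.4399 -0.2059  0.2432] delta [ 0.0017 -0.0009  0.1467] n@.04 3.7 rot [0. 0. 0.] q7 1.72 grip 0.0257
```

In the tool's units: 0.035 m is 0.7, 0.03 m is 0.6.

```bash
python3 -m pendant '[[0, 0, 0, 0.02, -0.006, 0.4, 0.015], [0, 0, 0, 0, 0, 0.7, 0.015], [0, 0, 0, 0, 0, 0.6, 0.015], [0, 0, 0, 0, 0, 0.4, 0.015], [0, 0, 0, 0, 0, 0.3, 0.015], [0, 0, 0, 0, 0, 0.24, 0.015], [0, 0, 0, 0, 0, 0.18, 0.015], [0, 0, 0, 0, 0, 0.12, 0.015], [0, 0, 0, 0, 0, 0, 0.015], [0, 0, 0, 0, 0, 0, 0.015]]'; python3 go.py .438 -.2063 .09
```

```text
time_s: 49.55
ee_pos: [0.4382, -0.2067, 0.0967]
tool_rot: [0.396, 3.116, -0.0]
contact_force: [-0.4, -0.3, -2.2]
grip_width: 0.0256
finger_force: 20.0
t 49.55 ee [ 0.4382 -0.2067  0.0967] delta [0.0003 0.0003 0.0067] n@.04 0.2 rot [-0.     0.001 -0.   ] q7 1.73 grip 0.0256
```

In the tool's units: 0.003 m is 0.06, 0.002 m is 0.04.

```bash
python3 -m pendant '[[0, 0, 0, 0, 0, 0.06, 0.015], [0, 0, 0, 0, 0, 0.04, 0.015], [0, 0, 0, 0, 0, 0.024, 0.015], [0, 0, 0, 0, 0, 0, 0.015], [0, 0, 0, 0, 0, 0, 0.015]]';python3 -m pendant '[[0, 0, 0, 0, 0, 0.014, 0.015], [0, 0, 0, 0, 0, 0, 0.015], [0, 0, 0, 0, 0, 0, 0.015]]';python3 -m pendant '[[0, 0, 0, 0, 0, 0.008, 0.015], [0, 0, 0, 0, 0, 0, 0.015], [0, 0, 0, 0, 0, 0, 0.015]]'
```

```text
time_s: 50.05
ee_pos: [0.4379, -0.2066, 0.0903]
tool_rot: [-0.396, -3.117, 0.0]
contact_force: [0.2, 0.9, -1.5]
grip_width: 0.026
finger_force: 20.0
time_s: 50.35
ee_pos: [0.4379, -0.2066, 0.0896]
tool_rot: [-0.396, -3.117, 0.0]
contact_force: [0.9, -0.4, -1.8]
grip_width: 0.0258
finger_force: 20.0
time_s: 50.65
ee_pos: [0.4378, -0.2066, 0.0891]
tool_rot: [-0.396, -3.116, 0.0]
contact_force: [0.2, -0.3, -0.4]
grip_width: 0.0257
finger_force: 20.0
```

In the tool's units: 0.0003 m is 0.006.

```bash
python3 -m pendant '[[0, 0, 0, 0, 0, 0.006, 0.015], [0, 0, 0, 0, 0, 0, 0.015], [0, 0, 0, 0, 0, 0, 0.015]]';python3 -m pendant '[[0, 0, 0, 0, 0, 0.006, 0.015], [0, 0, 0, 0, 0, 0, 0.015], [0, 0, 0, 0, 0, 0, 0.015]]'
```

```text
time_s: 50.95
ee_pos: [0.4378, -0.2066, 0.0889]
tool_rot: [-0.396, -3.117, 0.0]
contact_force: [-0.1, 0.1, -1.3]
grip_width: 0.0254
finger_force: 20.0
time_s: 51.25
ee_pos: [0.4378, -0.2066, 0.0886]
tool_rot: [-0.396, -3.117, 0.0]
contact_force: [0.8, -0.2, -1.1]
grip_width: 0.0257
finger_force: 20.0
```

In the tool's units: 0.0003 m is 0.006.

```bash
python3 -m pendant '[[0, 0, 0, 0, 0, 0.006, 0.015], [0, 0, 0, 0, 0, 0, 0.015], [0, 0, 0, 0, 0, 0, 0.015]]';python3 -m pendant '[[0, 0, 0, 0, 0, 0.006, 0.015], [0, 0, 0, 0, 0, 0, 0.015], [0, 0, 0, 0, 0, 0, 0.015]]'
```

```text
time_s: 51.55
ee_pos: [0.4379, -0.2066, 0.0885]
tool_rot: [0.396, 3.116, -0.0]
contact_force: [-0.9, 0.7, 2.6]
grip_width: 0.0257
finger_force: 20.0
time_s: 51.85
ee_pos: [0.438, -0.2066, 0.0885]
tool_rot: [0.396, 3.116, -0.0]
contact_force: [-1.3, 1.5, 6.4]
grip_width: 0.0258
finger_force: 20.0
```

Seated. I'll release, rise and take a final look.

In the tool's units: -0.04 m is -0.8, -0.035 m is -0.7.

```bash
python3 -m pendant '[[0, 0, 0, 0, 0, -0.012, 0.015], [0, 0, 0, 0, 0, 0, 0.03], [0, 0, 0, 0, 0, 0, 0.04], [0, 0, 0, 0, 0, 0, 0.06], [0, 0, 0, 0, 0, 0, 0.06], [0, 0, 0, 0, 0, -0.3, 0.06], [0, 0, 0, 0, 0, -0.7, 0.06], [0, 0, 0, 0, 0, -0.8, 0.06], [0, 0, 0, 0, 0, -0.8, 0.06], [0, 0, 0, 0, 0, -0.4, 0.06]]'; python3 -m pendant '[[0, 0, 0, 0, -0.4, 0, 0.06], [0, 0, 0, 0, -0.8, 0, 0.06], [0, 0, 0, 0, -0.8, 0, 0.06], [0, 0, 0, 0, -0.8, 0, 0.06], [0, 0, 0, 0, -0.4, 0, 0.06], [0, 0, 0, 0, 0, 0, 0.06], [0, 0, 0, 0, 0, 0, 0.06]]'
python3 - <<'E'
from h import *
t=cam('top')[0][150:390,150:490];s=cam('scene')[0][70:330,220:530]
cv2.imwrite('pics/f.png',np.hstack([cv2.resize(t,(420,296)),cv2.resize(s,(353,296))])[:,:,::-1])
E
```

```text
time_s: 52.85
ee_pos: [0.439, -0.2072, 0.2419]
tool_rot: [0.395, 3.111, -0.002]
contact_force: [0.6, -0.2, -0.6]
grip_width: 0.0601
finger_force: 0.0
time_s: 53.55
ee_pos: [0.3979, -0.3606, 0.2382]
tool_rot: [-0.396, -3.116, -0.002]
contact_force: [0.6, 0.6, -0.3]
grip_width: 0.0599
finger_force: 0.0
```

View pics/f.png

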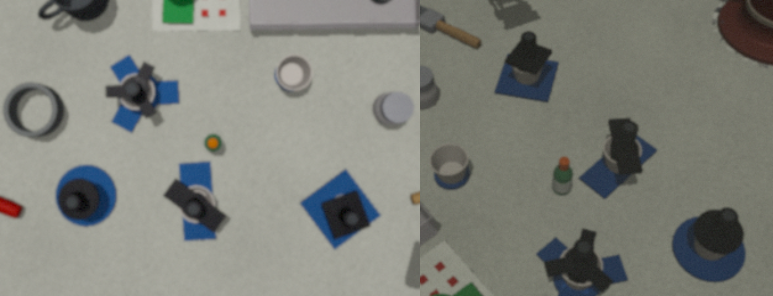

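Both views show all four housings upright in their matching holders: star (140,92), round (85,195), long (197,205) and square (343,210) in the left half. The spare is empty and the bottle still stands at (213,143).

```bash
python3 -c "
from rig import job
print(job.sign_off())"
```

```text
the job is handed in; nothing more can be done
None
```

All four housings stand upright in their matching holders, the spare is empty, the glue bottle was left standing where it was, and the job was handed in at about 54 s.

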